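# Draw the syringe pump's pusher back to its end plate

## Robot

A 7-joint arm with a two-finger parallel gripper is mounted at the origin on the work surface. World frame = base frame: x ahead of the robot, y to its left, z up, the work surface at z = 0. Lengths are in m, angles in rad, forces in N, time in s.
With the tool pointing down it reaches from about 0.4 to 0.875 m from the base axis. Payload 19.3 kg.
Tool frame: the origin (TCP) lies at the very end of the fingers, on their centre line; the grasp point (between the pads) lies 19 mm behind it; z points along the fingers, y is the line along which they close (so a half turn about z gives the same grasp; the last joint's range is limited). The gripper opens to 85 mm and grips with 20 to 120 N. Pads are 22 mm wide; open, the fingers measure 114 mm over their backs; the gripper's body (76 mm by 85 mm) begins 54 mm behind the grasp point. The pads swing forward as they close: fully open they stand 13 mm farther back than shut.
Start: joints at [1.2, 0.521, -0.036, 1.599, 0.021, 1.021, -0.113], TCP at [0.185, -0.597, 0.231] pointing down, gripper open.
Joint ranges: [-2.91, 2.91], [-0.3, 2.13], [-1.5, 1.42], [0.17, 2.43], [-1.26, 4.41], [0.16, 1.93], [-2.52, 2.52]. Speed limits (rad/s): [1.89, 1.89, 2.39, 2.39, 3.01, 3.01, 3.01].

## Interface

Orientations are given as [roll, pitch, yaw] about the fixed x, y, z axes, in that order (R = Rz(yaw) Ry(pitch) Rx(roll)).
In Python, from workcell import bot gives the robot as it stands.
- The arm moves only by the tool jog_arm, never from a script. Its argument "motion" is a list of rows, each a list of 5 numbers: the shift along the tool's x, y, z scaled (see below), then the turn about the tool's z scaled (see below), then the opening, from 0 (shut) to 1 (fully open). A call has 1 to 12 rows; each row shifts and turns the commanded pose from where the row before left it, along the tool's axes as they then stand; what a row does not reach is not made up. The controller multiplies each number of a shift by 30 mm and each number of a turn by 0.08 rad. A row lasts 1/10 s, in which the tool goes at most 50 mm and 8.59 degrees, less where a joint would pass 70% of its speed; a pose out of reach is approached as far as the arm can. A call with a number of a shift or a turn outside -1 to 1 is refused whole. A call with a gripper value outside its range is refused whole. The fingers move at their own pace and stop on an object; "newtons" is the grip in N (left out, the last holds). Time passes only in rows, so rows that do not move let the fingers close. It gives the time, the measured TCP pose, the force, the opening and the grip force at its end, in the units of the state.
- bot.observe(): the state, without advancing time (a new reading comes with each control period).
- bot.grab_frame(name): name is "scene" or "side" or "wrist"; returns a dict with "pixels" (480x640x3 uint8, red, green, blue), "fovy" (degrees; the focal length in pixels is half the picture's height over the tangent of half this angle, whatever the lens; pixels are square), "cx", "cy" (the principal point, pixels), "rvec" (rotation vector, rad) and "tvec" (3), from world to camera coordinates, as OpenCV has them; the wrist camera has in their place "mount" (4x4, takes a point from camera to tool coordinates, whose origin is the TCP and whose axes are the flange's). Camera axes: x right, y down, z forward; pixel columns grow to the right and rows downward; lengths in m; the calibration is good to about 2 mm. A picture is of the moment at which its call begins: read the wrist's pose just before it. There is no depth.
- bot.job_done(): hands the job in; it is judged then, once.
The state is a dict: "clock": time; "qpos": joint angles; "qd": joint speeds; "joint_efforts": joint torques, N m; "position": TCP position; "tool_rot": TCP orientation; "force": force on the tool from outside, world axes, zero at the start; "moment": the same for the moment, N m; "grip_width": finger opening in m; "finger_force": force on a finger pad.
Only numpy, scipy, OpenCV 4.12 (cv2) and the standard library are available. Lean on these libraries where they do the work, as an engineer would, in place of code of your own. Each camera call takes 0.05 s, during which the arm holds its last target. There are 200 camera calls.

## Task

Get the blue syringe pump ready for its next syringe: press the cream release button on top of the pusher block right down with the fingertips and, keeping it down, push the block along its rods, away from the syringe cradle, until it rests against the aluminium end plate. Only then lift off the button, so that it springs up and the block stays locked there. Do not force the block, and leave the mug, the loose syringe, the screwdriver and the earbud case where they are.

Things in the scene. Friction and masses are not known exactly. Their poses are not given: they have to be found in the camera images.
- pump: laboratory syringe pump, blue housing, 160 mm deep (x) by 310 mm long (y), deck at 72 mm, fixed on the desk. Origin: under the housing's middle, at desk height; z up, x from the sloping keypad to the rear panel, y along the rods from the pusher's end plate to the cradle. The pusher slides home along the pump's -y. Rods and brass screw at 92 mm height, over x = +18 mm
- cradle (a point): middle of the fixed black syringe cradle (52 mm long, 92 mm wide) on the pump's deck at y = +90 mm, 106 mm high. A steel clamp bar lies over it at 146 mm; the bar's black knob reaches 161 mm
- pusher (a joint): travel of the dark grey pusher block along the rods (m): 0 nearest the cradle, 0.110 with the block against the end plate; it grows along the pump's -y. Button up: a half-nut locks the block to the screw, at places 6 mm apart, one of them at 0.110, with 1 mm of play either way. Button down: it slides against about 1.2 N plus 4 N per m/s
- saddle (a point): middle of the pusher block's saddle-shaped top (floor 106 mm high, under the button). The block is 96 mm (x) by 68 mm (y). On the cradle side stands an aluminium driving face, 26 mm from the middle, top at 142 mm; on the end-plate side a thumb ledge, 27 mm from the middle, top at 126 mm; both 78 mm wide. The saddle is open to front and rear. At travel 0 it lies at y = +3 mm of the pump
- release (a joint): how far the release button is pressed (m): 0 up (locked), 0.008 fully down. The lock is free from about 0.0035 on. A spring resists with 1.5 N at the start and 5.5 N fully down, and brings the button up again
- release_top (a point): middle of the top of the cream release button, a pad 30 mm (x) by 26 mm (y) in the middle of the saddle; it moves with the block and the button. 118 mm high when up, 110 mm when fully down (then 4 mm above the saddle's floor)
- end_plate (a point): point on the top edge of the inner face of the end plate against which the pusher block must come to rest, at 112 mm height; the block's end touches this face when the pusher is home
- mug: white mug, 80 mm wide, 92 mm high, loose, standing on the desk beside the pump. Origin: middle of its foot
- syringe: clear plastic syringe, 29 mm thick, about 170 mm long with its plunger, loose, lying on the desk in front of the pump. Origin: on the desk under the middle of its barrel; y along the syringe towards its nozzle
- screwdriver: screwdriver, 170 mm long, loose, lying on the desk beside the pump. Origin: under its middle, x towards its tip
- earbud_case: white earbud case, 60 x 46 x 22 mm, loose, lying on the desk near the pump's front. Origin: middle of its underside

How it is judged:
On the way, in this order (a step that is already met when the one before it is completed fails the run):
1. the release button is pressed down, the pusher still short of its end plate (value of joint release above 0.004 m and value of joint pusher below 0.1 m), for 0.1 s.
2. the pusher block reaches the end plate with the button still held down (value of joint pusher above 0.1075 m and value of joint release above 0.0035 m), for 0.1 s.
At the end, for the whole second after the job is handed in: the pusher block stands at rest against the end plate (within 2.5 mm), the release button is up again (within 1.5 mm), and the mug, syringe, screwdriver and earbud case are where they were (within 20 mm) (value of joint pusher above 0.1075 m and value of joint release below 0.0015 m and velocity of joint pusher between -0.01 and 0.01 m/s and distance of each of mug, syringe, screwdriver, earbud_case from where it was at the start of the episode below 0.02 m); the robot touches nothing.
It fails at once if the mug, syringe, screwdriver or earbud case is shifted or picked up (moved over 20 mm) (distance of any of mug, syringe, screwdriver, earbud_case from where it was at the start of the episode above 0.02 m).
It fails at once if the pump is forced (pushed with more than 60 N) (contact force between any of the fingers, the arm and pump above 60 N).
It also fails if it takes over 35 s, if anything falls off the work surface, if the arm or the gripper's body presses on something with over 40 N, if the wrist force passes 120 N, or if a joint passes its speed limit or range.

## Working session

There is one attempt and no reset: what is moved stays moved. The work goes in short steps, Python scripts to look and compute and a tool call to move; the robot and the scene stay as the last step left them, time stands still between calls to the robot, and variables do not carry over. Pictures are saved under pics/ and viewed, at most 10 in all, crops included, and the job is handed in when it is done.

Besides the shell and the picture viewer there is one more tool, called by a JSON object that holds its "method" and its "body", one argument or row to a line. jog_arm: Moves the arm, as the interface text tells. Shifts and turns lie within -1 to 1; 1 stands for 30 mm of shift or 0.08 rad of turn. Its arguments: {"type":"object","properties":{"motion":{"type":"array","items":{"type":"array","items":{"type":"number"}}},"newtons":{"type":"number"}},"required":["motion"]}

```bash
mkdir -p pics; cat > h.py <<'E'
import numpy as np, cv2
from workcell import bot
from scipy.spatial.transform import Rotation as R
def K(f):
    F=240/np.tan(np.radians(f["fovy"])/2); return np.array([[F,0,f["cx"]],[0,F,f["cy"]],[0,0,1.]])
def snap(n,fn):
    s=bot.observe(); f=bot.grab_frame(n); cv2.imwrite("pics/"+fn,np.ascontiguousarray(f["pixels"][:,:,::-1]))
    if "rvec" in f: Rc=cv2.Rodrigues(np.array(f["rvec"],float))[0]; t=np.array(f["tvec"],float).ravel()
    else:
        M=np.array(f["mount"]); T=np.eye(4); T[:3,:3]=R.from_euler("xyz",s["tool_rot"]).as_matrix(); T[:3,3]=s["position"]
        W=np.linalg.inv(T@M); Rc=W[:3,:3]; t=W[:3,3]
    np.savez("pics/"+fn+".npz",K=K(f),R=Rc,t=t); return s
def cam(fn): d=np.load("pics/"+fn+".npz"); return d["K"],d["R"],d["t"]
def atz(fn,u,v,z):
    k,r,t=cam(fn); d=r.T@np.linalg.inv(k)@[u,v,1]; c=-r.T@t; return c+d*(z-c[2])/d[2]
def proj(fn,p):
    k,r,t=cam(fn); q=(k@(r@np.asarray(p,float).reshape(-1,3).T+t[:,None])).T; return q[:,:2]/q[:,2:]
E
python3 -c "
from h import *
s=snap('scene','a.png');snap('side','b.png');print(s)"
```

```text
{'clock': 0.0, 'qpos': array([ 1.19981583,  0.52200161, -0.03632781,  1.60001972,  0.02117799,
        1.02108571, -0.11281669]), 'qd': array([-0.00208503, -0.00109658, -0.00077086,  0.00101509, -0.00034709,
        0.00170972, -0.00018007]), 'joint_efforts': array([-1.33719099e-03, -9.27122927e+01,  1.97983459e+00, -3.69930947e+01,
        1.78269582e-02,  8.31012876e-03, -1.05018030e-04]), 'position': array([ 0.18503514, -0.59662339,  0.23072925]), 'tool_rot': array([-3.14046403e+00,  6.18991759e-05,  3.00742927e-01]), 'force': array([ 0.21348565, -0.59342845,  0.430619  ]), 'moment': array([-0.01382025, -0.01013675, -0.00508311]), 'finger_force': 0.0, 'grip_width': 0.08564736722737631}
```

View pics/a.png

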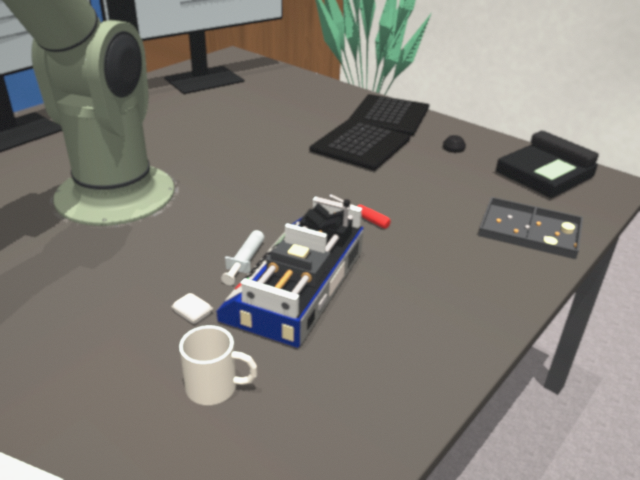

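View pics/b.png

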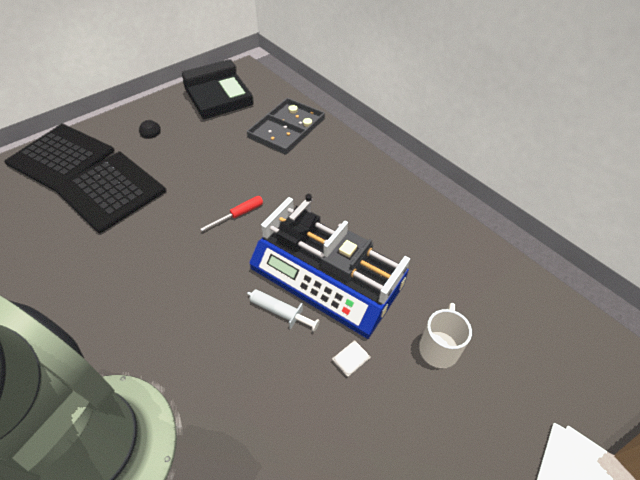

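The scene view shows the button at about (299,251), with the pump's end-plate side bottom corners at (221,318) and (299,341). The side view shows the button at about (348,248), with the front bottom corners at (251,268) and (369,334). The mug stands beyond the end plate.

```bash
python3 - <<'E'
from h import *
from scipy.optimize import least_squares
obs=[('a.png',221,318,(-.08,-.155,0)),('a.png',299,341,(.08,-.155,0)),('b.png',251,268,(-.08,.155,0)),('b.png',369,334,(-.08,-.155,0)),
('a.png',299,251,'b'),('b.png',348,248,'b')]
def T(q,p): c,s=np.cos(q[2]),np.sin(q[2]); return [q[0]+c*p[0]-s*p[1],q[1]+s*p[0]+c*p[1],p[2]]
def res(q): return np.concatenate([proj(f,T(q,(.018,q[3],.118) if p=='b' else p))[0]-[u,v] for f,u,v,p in obs])
for y0 in np.arange(-3,3,1.):
    r=least_squares(res,[.5,-.3,y0,0],loss='soft_l1'); print(r.cost.round(1),r.x.round(4))
print(res(r.x).round(1))
for f,u,v,z in [('a.png',299,251,.118),('b.png',348,248,.118),('b.png',442,345,.05),('b.png',351,358,.02)]: print(f,atz(f,u,v,z).round(3))
E
```

```text
524.8 [ 0.7188 -0.1431 -2.4319 -0.1983]
536.3 [ 0.7956 -0.0983 -2.0464 -0.2372]
21.4 [ 0.5474  0.0329  0.2655 -0.0429]
21.4 [ 0.5474  0.0329  0.2655 -0.0429]
21.4 [ 0.5474  0.0329  0.2655 -0.0429]
261.9 [ 0.384  -0.0395  1.6317 -0.1974]
[ 24.1   4.1   0.9 -62.7  -1.2 156.8  -1.7 -13.2  -1.    1.2   3.6   0.9]
a.png [ 0.579 -0.006  0.118]
b.png [ 0.576 -0.003  0.118]
b.png [ 0.597 -0.255  0.05 ]
b.png [ 0.455 -0.156  0.02 ]
```

{"method": "jog_arm", "body": {
  "motion": [
    [0.5,-0.4,0,0.44,0],
    [0.96,-0.79,0,0,0],
    [0.96,-0.79,0,0,0],
    [0.96,-0.79,0,0,0],
    [0.96,-0.79,0,0,0],
    [0.96,-0.79,0,0,0],
    [0.96,-0.79,0,0,0],
    [0.96,-0.79,0,0,0],
    [0.96,-0.79,0,0,0],
    [0.96,-0.79,0,0,0],
    [0.96,-0.79,0,0,0],
    [0.96,-0.79,0,0,0]
  ],
  "newtons": 20
}}

```text
clock: 1.3
position: [0.4337, -0.2449, 0.2312]
tool_rot: [-3.141, 0.0, 0.266]
force: [0.6, -0.5, -0.5]
grip_width: 0.0001
finger_force: 0.0
```

{"method": "jog_arm", "body": {
  "motion": [
    [0.96,-0.79,0,0,0],
    [0.96,-0.79,0,0,0],
    [0.96,-0.79,0,0,0],
    [0.96,-0.79,0,0,0],
    [0.96,-0.79,0,0,0],
    [0.96,-0.79,0,0,0],
    [0.5,-0.4,0,0,0],
    [0,0,0,0,0],
    [0,0,0,0,0]
  ]
}}

```text
clock: 2.2
position: [0.5735, -0.0488, 0.2309]
tool_rot: [3.141, 0.001, 0.266]
force: [-0.4, 0.2, 0.1]
grip_width: -0.0002
finger_force: 0.0
```

```bash
python3 -c "
from h import *
s=snap('wrist','c.png');print(s)"
```

```text
{'clock': 2.2, 'qpos': array([ 0.14633094,  0.45057943, -0.22728085,  1.72532402,  0.11887553,
        0.9800393 , -1.43074182]), 'qd': array([ 0.0221623 , -0.01031044,  0.00979708,  0.00931691,  0.00148647,
        0.00097015,  0.0046107 ]), 'joint_efforts': array([-2.95174509e+00, -8.33833051e+01, -3.41195382e+00, -3.66264617e+01,
       -1.20824380e-01, -6.03686040e-02, -1.58105576e-01]), 'position': array([ 0.57351476, -0.048832  ,  0.2309428 ]), 'tool_rot': array([3.14142217e+00, 9.90066265e-04, 2.65506187e-01]), 'force': array([-0.41310915,  0.15454854,  0.10091809]), 'moment': array([-0.01574777,  0.03794487,  0.01910526]), 'finger_force': 0.0, 'grip_width': -0.00017898784744247885}
```

View pics/c.png

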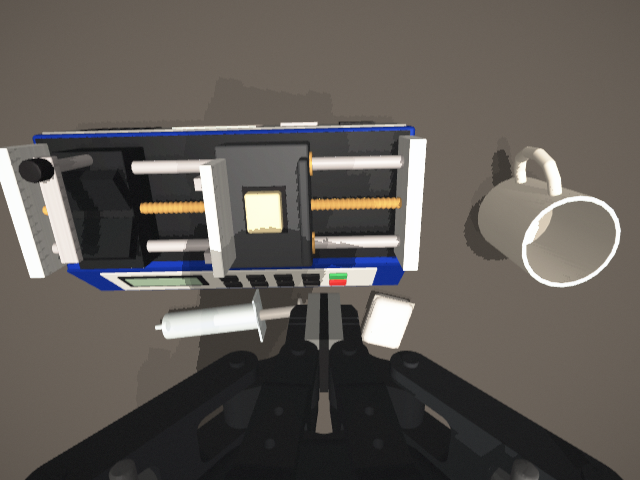

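The wrist view shows the button's middle at (264,211) with the saddle open. The rear blue edge runs from (35,137) to (412,129), the end plate's inner top edge from (401,138) to (404,268), and the screw axis along row ~205.

```bash
python3 - <<'E'
from h import *
f='c.png'; b=atz(f,264,211,.118)
e1,e2=atz(f,36,137,.072),atz(f,412,129,.072); d=e1-e2; print('yaw',np.arctan2(-d[0],d[1]),np.linalg.norm(d))
s1,s2=atz(f,142,208,.092),atz(f,400,203,.092); d2=s1-s2; print('yaw screw',np.arctan2(-d2[0],d2[1]))
print('button',b,'from scene/side .5775,-.0045')
p=np.array([.57351476,-.048832]);yaw=.2655
tx=np.array([np.cos(yaw),np.sin(yaw)]);ty=np.array([tx[1],-tx[0]])
for q in (b[:2],):
  print('mm',1e3*(q-p)@tx,1e3*(q-p)@ty)
for u,v in [(403,205),(299,190)]:
  print((atz(f,u,v,.112)[:2]-b[:2])@ty)
# predicted travel from 30mm-wide: end gap of block at z=.1
E
```

```text
yaw 0.28480504935796375 0.30043920185692835
yaw screw 0.2843417971377362
button [ 0.57816511 -0.00324251  0.118     ] from scene/side .5775,-.0045
mm 16.44971780228658 -42.77188679689574
0.1016717016642163
0.025286881842331774
```

{"method": "jog_arm", "body": {
  "motion": [
    [0,0,0,-0.24,0],
    [0.29,-0.71,0,0,0],
    [0.29,-0.71,0,0,0],
    [0,0,0.8,0,0],
    [0,0,0.8,0,0],
    [0,0,0.8,0,0],
    [0,0,0.6,0,0],
    [0,0,0,0,0],
    [0,0,0,0,0]
  ]
}}

```text
clock: 3.15
position: [0.5787, -0.0031, 0.1419]
tool_rot: [3.141, -0.0, 0.284]
force: [0.5, -0.2, 0.9]
grip_width: 0.0
finger_force: 0.0
```

```bash
python3 -c "
from h import *
s=snap('wrist','d.png');snap('side','e.png');print(s['position'],s['tool_rot'],s['force'])
a=cv2.imread('pics/d.png')[60:420,140:500];b=cv2.imread('pics/e.png')[180:320,240:430]
cv2.imwrite('pics/de.png',np.hstack([a,cv2.resize(b,(430,360))]))"
```

```text
[ 0.578697   -0.00312412  0.14187341] [ 3.14147333e+00 -6.40791102e-06  2.84302214e-01] [ 0.4612803  -0.16035973  0.91466586]
```

View pics/de.png

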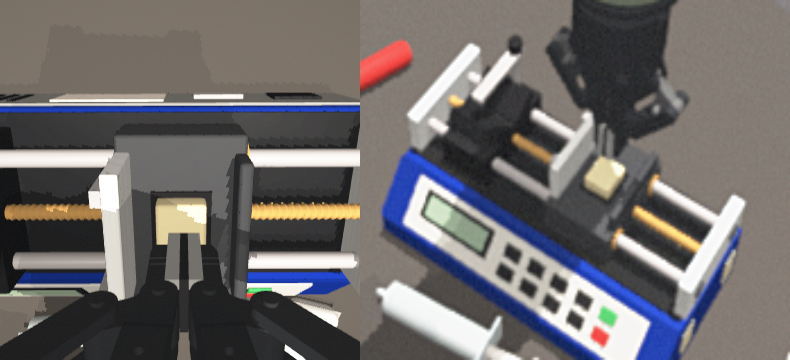

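The fingertips are centred over the button, between the driving face and the ledge. Next I'll go down and press.

{"method": "jog_arm", "body": {
  "motion": [
    [0,0,0.4,0,0],
    [0,0,0.3,0,0],
    [0,0,0.13,0,0],
    [0,0,0.1,0,0],
    [0,0,0.05,0,0],
    [0,0,0,0,0],
    [0,0,0,0,0]
  ]
}}

```text
clock: 3.95
position: [0.5786, -0.0025, 0.1121]
tool_rot: [-3.142, 0.0, 0.285]
force: [-3.5, -0.4, 3.6]
grip_width: -0.0001
finger_force: 2.0
```

{"method": "jog_arm", "body": {
  "motion": [
    [0,0,0.05,0,0],
    [0,0,0.03,0,0],
    [0,0,0,0,0],
    [0,0,0,0,0]
  ]
}}

```text
clock: 4.35
position: [0.5788, -0.0025, 0.11]
tool_rot: [3.141, -0.0, 0.285]
force: [-4.0, -0.7, 11.2]
grip_width: -0.0003
finger_force: 5.9
```

{"method": "jog_arm", "body": {
  "motion": [
    [0,0.05,0,0,0],
    [0,0.1,0,0,0],
    [0,0.15,0,0,0],
    [0,0.15,0,0,0],
    [0,0.15,0,0,0],
    [0,0.15,0,0,0],
    [0,0.1,0,0,0],
    [0,0,0,0,0]
  ]
}}

```text
clock: 5.15
position: [0.5862, -0.0275, 0.11]
tool_rot: [3.141, -0.001, 0.284]
force: [-3.8, -2.6, 11.1]
grip_width: -0.0
finger_force: 5.6
```

```bash
python3 -c "
from h import *
s=snap('wrist','f.png');snap('side','g.png');print(s['position'],s['force'])
a=cv2.imread('pics/f.png')[60:420,140:500];b=cv2.imread('pics/g.png')[180:320,240:430]
cv2.imwrite('pics/fg.png',np.hstack([a,cv2.resize(b,(430,360))]))"
```

```text
[ 0.58619596 -0.0275157   0.10998546] [-3.79010145 -2.56192651 11.12635891]
```

View pics/fg.png

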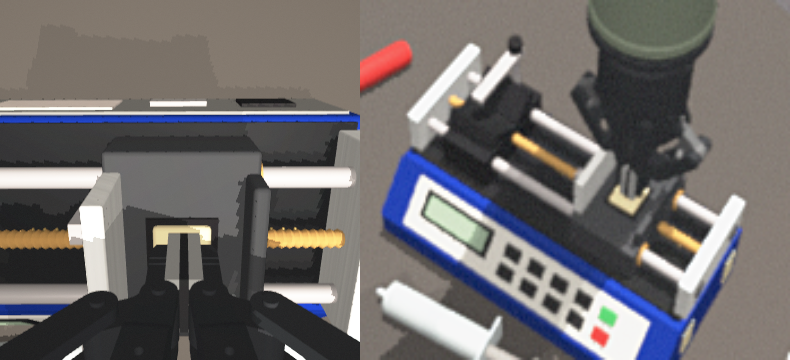

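The block rides along with the button held down; about 42 mm is left. I'll carry on.

{"method": "jog_arm", "body": {
  "motion": [
    [0,0.1,0,0,0],
    [0,0.15,0,0,0],
    [0,0.15,0,0,0],
    [0,0.15,0,0,0],
    [0,0.15,0,0,0],
    [0,0.15,0,0,0],
    [0,0.15,0,0,0],
    [0,0.1,0,0,0],
    [0,0.1,0,0,0],
    [0,0,0,0,0]
  ]
}}

```text
clock: 6.25
position: [0.5964, -0.062, 0.11]
tool_rot: [3.141, -0.001, 0.284]
force: [-3.7, -1.9, 10.4]
grip_width: -0.0
finger_force: 5.3
```

{"method": "jog_arm", "body": {
  "motion": [
    [0,0.07,0,0,0],
    [0,0.07,0,0,0],
    [0,0,0,0,0]
  ]
}}

```text
clock: 6.55
position: [0.5975, -0.0659, 0.11]
tool_rot: [3.141, -0.001, 0.284]
force: [-2.9, -1.5, 10.3]
grip_width: 0.0001
finger_force: 5.2
```

{"method": "jog_arm", "body": {
  "motion": [
    [0,0.07,0,0,0],
    [0,0.07,0,0,0],
    [0,0,0,0,0]
  ]
}}

```text
clock: 6.85
position: [0.5987, -0.0699, 0.11]
tool_rot: [3.141, -0.001, 0.284]
force: [-2.7, -1.8, 10.2]
grip_width: 0.0
finger_force: 5.2
```

{"method": "jog_arm", "body": {
  "motion": [
    [0,0.07,0,0,0],
    [0,0.07,0,0,0],
    [0,0,0,0,0]
  ]
}}

```text
clock: 7.15
position: [0.6001, -0.0726, 0.11]
tool_rot: [-3.141, -0.002, 0.285]
force: [-2.5, 4.2, 10.5]
grip_width: 0.0002
finger_force: 5.1
```

```bash
python3 -c "
from h import *
s=snap('wrist','i.png');snap('side','j.png');print(s['position'],s['force'])
a=cv2.imread('pics/i.png')[60:420,140:500];b=cv2.imread('pics/j.png')[180:320,240:430]
cv2.imwrite('pics/ij.png',np.hstack([a,cv2.resize(b,(430,360))]))"
```

```text
[ 0.60006841 -0.07258499  0.11000914] [-2.45916967  4.24559005 10.4502137 ]
```

View pics/ij.png

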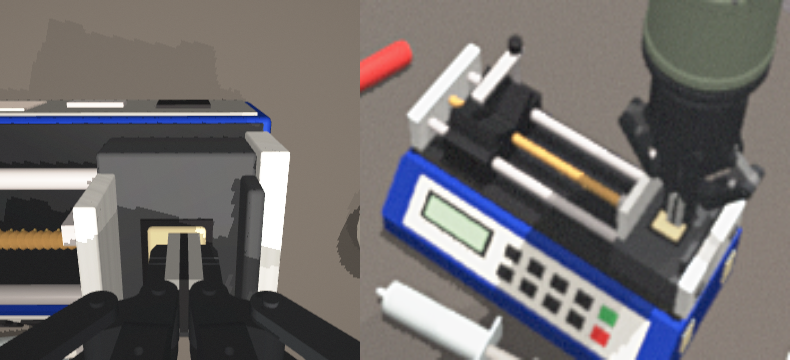

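The block meets the end plate: the y force jumped by about 6 N. I'll give it one gentle nudge, hold, then lift.

{"method": "jog_arm", "body": {
  "motion": [
    [0,0.05,0,0,0],
    [0,0,0,0,0],
    [0,0,0,0,0]
  ]
}}

```text
clock: 7.55
position: [0.6006, -0.0738, 0.11]
tool_rot: [-3.141, -0.002, 0.286]
force: [-2.2, 5.8, 9.8]
grip_width: -0.0001
finger_force: 4.7
```

{"method": "jog_arm", "body": {
  "motion": [
    [0,0,-0.1,0,0],
    [0,0,-0.1,0,0],
    [0,0,-0.2,0,0],
    [0,0,-0.5,0,0],
    [0,0,-0.8,0,0],
    [0,0,-0.8,0,0],
    [0,0,-0.8,0,0],
    [0,0,-0.8,0,0],
    [0,0,0,0,0],
    [0,0,0,0,0]
  ]
}}

```text
clock: 8.55
position: [0.6, -0.0752, 0.2335]
tool_rot: [3.141, -0.001, 0.284]
force: [-0.5, 0.2, -0.2]
grip_width: -0.0003
finger_force: 0.0
```

```bash
python3 -c "
from h import *
s=snap('wrist','k.png');snap('side','l.png');print(s['position'],s['force'])
a=cv2.imread('pics/k.png')[60:420,140:500];b=cv2.imread('pics/l.png')[180:320,240:430]
cv2.imwrite('pics/kl.png',np.hstack([a,cv2.resize(b,(430,360))]))"
```

```text
[ 0.60000054 -0.07524879  0.23352813] [-0.54631702  0.2364477  -0.23669637]
```

View pics/kl.png

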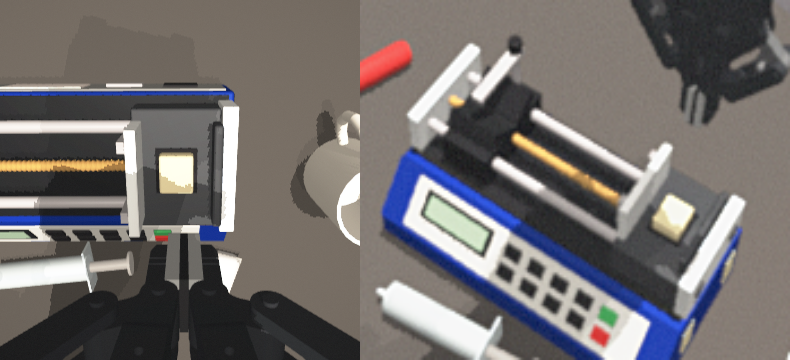

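The button has sprung up, the block sits against the end plate with no visible gap, and the arm is clear of everything.

```bash
python3 -c "
from workcell import bot
print(bot.job_done())"
```

```text
the job is handed in; nothing more can be done
None
```

The pusher block rests against the end plate with the button up again, the arm touched none of the loose items, and the job is handed in; the hand-in returned no verdict, so this rests on the last camera images and force readings.

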